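Walk the heavy socket case back into its bay

TASK

Walk the heavy socket-set case back along the bench into its batten bay by pushing the two front corners in turn, and press it home, without ramming it, until it bears for a moment on the back batten with about 15 N, both back corners touching it. Push only on the plain corners of the front, never on the green latch, with never more than 30 N, and let the case get no more than 15 degrees askew to the bay. Keep it flat on the bench, leave the glued ring curing undisturbed on its card on the lid, leave the glue tubes and the tin where they are, and let go at the end.

Things in the scene. Friction and masses are not known exactly. Their poses are not given: they have to be found in the camera images.
- case: Light grey socket-set case with dark corners, 164 mm deep (its x), 264 wide (y), 80 high, 2.6 to 3.5 kg, on four smooth 5 mm feet. Origin: centre of its underside, at bench level; x points to its back (towards the bay), y left, z up. The front face (x = -82 mm) is flat and upright but for the latch. Pushed slowly at one front corner it slides, turning about its other end, at 5 to 12 N.
- latch: Green latch in the middle of the case's front face, fixed to the case: 130 mm wide (65 mm either side of the middle), 52 mm high (27 to 79 mm above the bench, up to the lid), standing 12 mm (with its dark rib 14 mm) out of the face. Origin: middle of its back, on the front face. It must not be pushed.
- front_left (a point): Push point on the left front corner of the case: on the front face, 114 mm left of its middle (18 mm in from the left side), 45 mm above the bench. Axes as the case. Touch it slower than 20 mm/s: a faster touch can knock with 25 N or more.
- front_right (a point): Push point on the right front corner: the same, 114 mm to the right of the middle.
- back_left (a point): Left back corner of the case (back face meets left side), 15 mm above the bench. Once the case is home, 20 to 25 N pushed at a front corner makes it bear on the batten with 12 to 20 N.
- back_right (a point): Right back corner of the case (back face meets right side), 15 mm above the bench.
- card (a point): Middle of the 90 mm square white card on the lid, 80 mm above the bench, 22 mm behind the case's middle. It is part of the lid.
- bay: Three pale battens, 22 mm thick, 30 high, screwed down as a U open towards the robot. Origin: middle of the back batten's front face, at bench level; x points out through the back batten (the way in), y left along it. Side battens reach 60 mm forward of that face, inner faces 157 mm either side of the middle (25 mm spare each side). Home, the case's origin is at x = -82 mm here.
- ring: Black glued ring, 48 mm across, 8 mm high, lying loose on the card on the case's lid. Origin: centre of its underside.
- tube_black: Glue tube with a black band and black cap, 88 mm long, 26 mm wide, 16 mm high, lying on the bench. Origin: underside, near its middle.
- tube_red: Glue tube with a red band and white cap, 88 mm long, 26 mm wide, 16 mm high, lying on the bench. Origin: underside, near its middle.
- tin: Upright white tin with an amber band, 60 mm across, 75 mm high. Origin: centre of its underside.
Mind the look-alikes: they are no part of the job. There is more than one size of the tin; the job needs the smallest. Leave any blue look-alike of the tube_red alone.

How it is judged:
On the way, in this order (a step that is already met when the one before it is completed fails the run):
1. the back edge of the case is inside the bay: both back corners past the front ends of the side battens and not yet home (x of each of back_left, back_right in the frame of bay above -0.055 m and not (x of each of back_left, back_right in the frame of bay above -0.0025 m and angle between the x axis of case and the x axis of bay, either way round below 0.035 rad)), for 0.1 s.
2. the case is pressed home: both back corners within 2.5 mm of the back batten and the case bearing on it with more than 12 N (x of each of back_left, back_right in the frame of bay above -0.0025 m and angle between the x axis of case and the x axis of bay, either way round below 0.035 rad and contact force between case and bay above 12 N), for 0.3 s.
At the end, for the whole second after the job is handed in: The case stands flat on the bench in the bay, at rest and released, with both back corners within 2.5 mm of the back batten and square to it within 2 degrees; the ring lies flat on its card within 20 mm of its middle; tubes and tin are where they were (within 15 mm), tin upright (x of each of back_left, back_right in the frame of bay above -0.0025 m and angle between the x axis of case and the x axis of bay, either way round below 0.035 rad and angle between case's own z axis and vertical below 0.03 rad and height (world z) of case below 0.004 m and linear speed of case below 0.01 m/s and distance between ring and card below 0.02 m and angle between each of ring, tube_black, tube_red, tin's own z axis and vertical below 0.1 rad); the robot touches nothing.
It fails at once if the green latch is pushed (more than 2 N) (contact force between any of the fingers, the arm and latch above 2 N).
It fails at once if the robot pushes the case with more than 30 N, or the case is rammed into the battens (more than 60 N) (contact force between any of the fingers, the arm and case above 30 N or contact force between case and bay above 60 N).
It fails at once if the case gets more than 15 degrees askew to the bay, or is tipped more than 5 degrees or lifted 10 mm (angle between the x axis of case and the x axis of bay, either way round above 0.262 rad or angle between case's own z axis and vertical above 0.09 rad or height (world z) of case above 0.01 m).
It fails at once if the ring leaves its place on the card (more than 20 mm from the middle) (distance between ring and card above 0.02 m).
It fails at once if a tube or the tin is moved more than 15 mm (distance of any of tube_black, tube_red, tin from where it was at the start of the episode above 0.015 m).
It also fails if it takes over 72 s, if anything falls off the work surface, if the arm or the gripper's body presses on something with over 40 N, if the wrist force passes 120 N, or if a joint passes its speed limit or range.

ROBOT

A 6-joint arm with a two-finger parallel gripper is mounted at the origin on the work surface. World frame = base frame: x ahead of the robot, y to its left, z up, the work surface at z = 0. Lengths are in m, angles in rad, forces in N, time in s.
With the tool pointing down it reaches from about 0.3 to 0.75 m from the base axis. Payload 8.5 kg.
Tool frame: the origin (TCP) lies between the finger pads; the fingertips stand 17 mm ahead of it and the grasp point (between the pads) lies 2 mm behind it (env.tip_reach is the distance from the TCP to the fingertips, in m); z points along the fingers, y is the line along which they close (so a half turn about z gives the same grasp; the last joint's range is limited). The gripper opens to 85 mm and grips with 20 to 120 N. Pads are 22 mm wide; open, the fingers measure 114 mm over their backs; the gripper's body (76 mm by 85 mm) begins 54 mm behind the grasp point. The pads swing forward as they close: fully open they stand 13 mm farther back than shut.
Start: joints at [-1.535, 0.381, 1.297, -0, 1.464, -0.215], TCP at [0.136, -0.533, 0.226] pointing down, gripper open.
Joint ranges: [-3.11, 3.11], [-0.89, 2.33], [0.22, 2.48], [-1.42, 4.56], [0.17, 2.85], [-2.88, 2.88]. Speed limits (rad/s): [2.39, 2.39, 3.14, 3.14, 3.14, 3.14].

INTERFACE

Orientations are given as a 3x3 rotation matrix whose columns are the frame's x, y, z axes.
In Python, from station import env, eyes gives the robot as it stands.
- The arm moves only by the tool play_rows, never from a script. Its arguments are lists of equal length, an entry for each row: "dp": the shift along the tool's x, y, z in mm, a list of three; "yaw": the turn about the tool's z in rad; "gripper": the gripper command: -1 is shut, 1 is fully open, values between are in proportion. A call has 1 to 5 rows; each row shifts and turns the commanded pose from where the row before left it, along the tool's axes as they then stand; what a row does not reach is not made up. A row lasts 1/10 s, in which the tool goes at most 50 mm and 8.59 degrees, less where a joint would pass 70% of its speed; a pose out of reach is approached as far as the arm can. A call with a gripper value outside its range is refused whole. The fingers move at their own pace and stop on an object; the grip force is fixed at half the most. Time passes only in rows, so rows that do not move let the fingers close. It gives the time, the measured TCP pose, the force, the opening and the grip force at its end, in the units of the state.
- env.sense(): the state, without advancing time (a new reading comes with each control period).
- eyes.camera(name): name is "scene" or "top"; returns a dict with "pixels" (480x640x3 uint8, red, green, blue), "fx", "fy", "cx", "cy" (pixels), "dist" ([k1, k2, p1, p2, k3] as OpenCV has them; the pictures are not rectified), "position" and "attitude" of the camera in the world. Camera axes: x right, y down, z forward; pixel columns grow to the right and rows downward; lengths in m; the calibration is good to about 2 mm. A picture is of the moment at which its call begins. There is no depth.
- env.hand_in(): hands the job in; it is judged then, once.
The state is a dict: "t": time; "joint_positions": joint angles; "joint_velocities": joint speeds; "tau": joint torques, N m; "position": TCP position; "tcp_rot": TCP orientation; "wrist_force": force on the tool from outside, world axes, zero at the start; "moment": the same for the moment, N m; "finger_gap": opening from 0.0 (shut) to 1.0 (fully open); "finger_force": force on a finger pad.
Only numpy, scipy, OpenCV 4.12 (cv2) and the standard library are available. Lean on these libraries where they do the work, as an engineer would, in place of code of your own. Each camera call takes 0.05 s, during which the arm holds its last target. There are 200 camera calls.

## Working session

There is one attempt and no reset: what is moved stays moved. The work goes in short steps, Python scripts to look and compute and a tool call to move; the robot and the scene stay as the last step left them, time stands still between calls to the robot, and variables do not carry over. Pictures are saved under pics/ and viewed, at most 10 in all, crops included, and the job is handed in when it is done.

Besides the shell and the picture viewer there is one more tool, called as name([rows], argument=value, ...), one row to a line, values as JSON. play_rows: Moves the arm, as the interface text tells. Its arguments: {"type":"object","properties":{"dp":{"type":"array"},"yaw":{"type":"array"},"gripper":{"type":"array"}},"required":["dp","yaw","gripper"]}

```bash
mkdir -p pics; ls; python3 - <<'E'
from station import env, eyes
import cv2
for n in("scene","top"):
    c=eyes.camera(n); cv2.imwrite(f"pics/{n}0.png",c["pixels"][:,:,::-1])
    print(n,{k:v for k,v in c.items() if k!="pixels"})
s=env.sense();print(s,env.tip_reach)
E
```

```text
pics
scene {'fx': 596.0183093904027, 'fy': 596.0183093904027, 'cx': 323.0609585710266, 'cy': 230.8302361209417, 'dist': array([-0.04304529,  0.        ,  0.        ,  0.        ,  0.        ]), 'position': array([ 1.05446132, -0.62952131,  0.72066428]), 'attitude': array([[ 0.83490479,  0.35082171, -0.42409683],
       [ 0.55033528, -0.52081764,  0.65259488],
       [ 0.00806734, -0.77825003, -0.6279027 ]])}
top {'fx': 437.8323790166432, 'fy': 437.8323790166432, 'cx': 319.6545134426799, 'cy': 237.58564294335727, 'dist': array([-0.03945138,  0.        ,  0.        ,  0.        ,  0.        ]), 'position': array([0.53876356, 0.04941441, 0.95693762]), 'attitude': array([[ 0.02335535, -0.99729985,  0.06962425],
       [-0.99960816, -0.02437067, -0.0137691 ],
       [ 0.01542871, -0.06927538, -0.99747826]])}
{'t': 0.1, 'joint_positions': array([-1.53531200e+00,  3.81120908e-01,  1.29815969e+00, -1.12506795e-05,
        1.46361034e+00, -2.15320091e-01]), 'joint_velocities': array([-4.19052557e-04, -8.85522784e-04, -1.16031154e-03, -9.43553943e-05,
        1.74458311e-03,  5.81289278e-04]), 'tau': array([ 3.87894965e-03, -4.49222732e+01, -2.31656027e+01, -1.81205737e-04,
        3.67174987e-03,  4.17667223e-06]), 'position': array([ 0.13647505, -0.53251821,  0.2252862 ]), 'tcp_rot': array([[ 9.68712799e-01,  2.48184426e-01, -5.72380907e-05],
       [ 2.48184290e-01, -9.68711967e-01,  1.29706856e-03],
       [ 2.66464993e-04, -1.27069251e-03, -9.99999157e-01]]), 'wrist_force': array([0.57811954, 0.35872502, 0.02602782]), 'moment': array([-0.00222823, -0.04600153, -0.01463763]), 'finger_force': 0.0, 'finger_gap': 1.0001168387397272} 0.017
```

View pics/scene0.png

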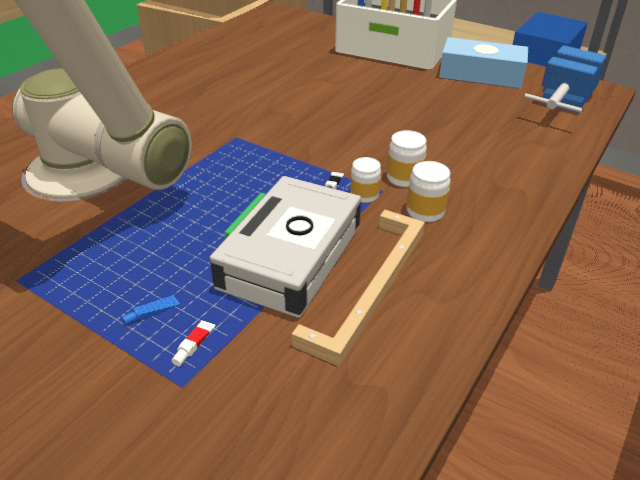

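View pics/top0.png

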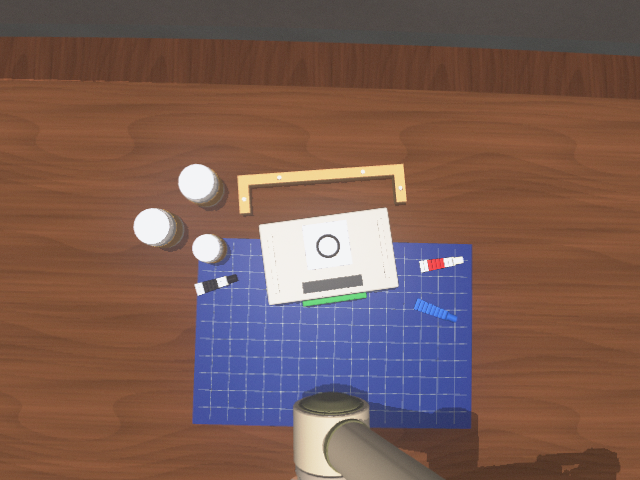

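```bash
cat > h.py <<'E'
from station import env, eyes
import cv2, numpy as np
def ray(c,px,z):
    K=np.array([[c["fx"],0,c["cx"]],[0,c["fy"],c["cy"]],[0,0,1]])
    p=cv2.undistortPoints(np.float64(px).reshape(-1,1,2),K,c["dist"]).reshape(-1,2)
    d=np.c_[p,np.ones(len(p))]@c["attitude"].T
    o=c["position"]; return (o+d*((z-o[2])/d[:,2])[:,None])[:,:2]
def rect(c,m,z):
    cs,_=cv2.findContours(m,cv2.RETR_EXTERNAL,cv2.CHAIN_APPROX_NONE)
    k=max(cs,key=cv2.contourArea)
    r=cv2.minAreaRect(np.float32(ray(c,k[:,0,:],z)*1000))
    b=cv2.boxPoints(r); e=b-np.roll(b,1,0); e=e[np.argmax((e**2).sum(1))]
    if e[1]<0:e=-e
    y=e/np.linalg.norm(e); x=np.array([y[1],-y[0]])   # y left, x ahead
    return np.array(r[0]),x,y,sorted(r[1])
def mask(c,kind):
    h=cv2.cvtColor(c["pixels"],cv2.COLOR_RGB2HSV); H,S,V=cv2.split(h)
    if kind=="case": m=(S<40)&(V>165)
    else: m=(H>12)&(H<25)&(S>70)&(V>150)
    m=m.astype(np.uint8)*255; m[:,:225]=0; m[:,415:]=0; m[:150]=0; m[330:]=0
    return cv2.morphologyEx(m,cv2.MORPH_CLOSE,np.ones((3,3))) 
def look(bay=None):
    c=eyes.camera("top")
    C,x,y,s=rect(c,mask(c,"case"),.078)
    print("case C",C.round(1),"yaw deg",np.degrees(np.arctan2(x[1],x[0])).round(2),"size",np.round(s,1))
    if bay is None:
        B,bx,by,bs=rect(c,mask(c,"bay"),.03)
        B=B+bx*(bs[0]/2-22); print("bay O",B.round(1),"yaw",np.degrees(np.arctan2(bx[1],bx[0])).round(2),"size",np.round(bs,1))
    else:
        B,a=np.array(bay[:2]),np.radians(bay[2]); bx=np.array([np.cos(a),np.sin(a)]); by=np.array([-bx[1],bx[0]])
    for n,u,v in(("BL",82,132),("BR",82,-132),("fl",-82,114),("fr",-82,-114)):
        p=C+u*x+v*y; d=p-B; print(n,"world",p.round(1),"bay",np.round([d@bx,d@by],1))
    st=env.sense(); print("t",st["t"],"tcp",(st["position"]*1000).round(1),"F",st["wrist_force"].round(1))
    return c
E
python3 - <<'E'
from h import *
c=look(); cv2.imwrite("pics/m.png",np.vstack([mask(c,"case")[150:330],mask(c,"bay")[150:330]]))
E
```

```text
case C [565.   19.5] yaw deg 10.06 size [165.8 265.6]
bay O [729.9  36.9] yaw 5.65 size [ 84.  359.4]
BL world [622.6 163.8] bay [-94.2 136.8]
BR world [668.8 -96.2] bay [ -73.9 -126.4]
fl world [464.3 117.4] bay [-256.3  106.3]
fr world [ 504.1 -107.1] bay [-238.8 -121.1]
t 0.15 tcp [ 136.5 -532.6  225.4] F [-0.4 -0.4 -0.3]
```

View pics/m.png

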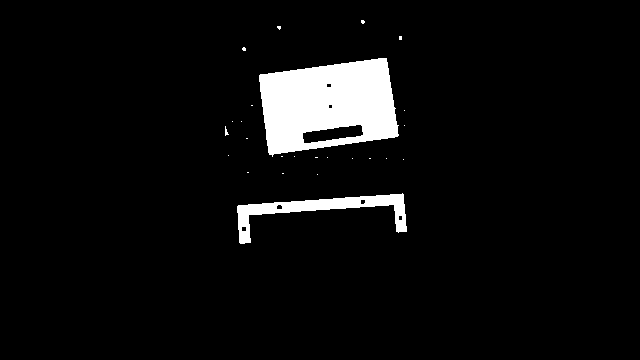

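play_rows([
  [0, 0, 0],
  [0, 0, 0],
  [0, 0, 0],
  [0, 0, 0],
  [0, 0, 0],
], yaw=[0.04, 0.04, 0.04, 0.032, 0], gripper=[-1, -1, -1, -1, -1])

```text
t: 0.65
position: [0.1365, -0.5327, 0.2256]
tcp_rot: [[0.995, 0.098, -0.0], [0.098, -0.995, 0.001], [0.0, -0.001, -1.0]]
wrist_force: [0.9, -0.9, 0.5]
finger_gap: 0.142
finger_force: 0.0
```

```bash
cat >> h.py <<'E'
def to(*p):
    s=env.sense(); R=s["tcp_rot"]; print("dp",(R.T@(np.array(p)-s["position"]*1000)).round(1),"yaw",np.degrees(np.arctan2(R[1,0],R[0,0])).round(2),"pos",(s["position"]*1000).round(1),"gap",s["finger_gap"])
E
python3 -c "
from h import *
to(420,113,150)"
```

```text
dp [ 345.6 -614.6   75.9] yaw 5.64 pos [ 136.5 -532.7  225.6] gap 0.14188382054623114
```

play_rows([
  [15, -30, 0],
  [22, -39, 0],
  [22, -39, 0],
  [22, -39, 0],
  [22, -39, 0],
], yaw=[0, 0, 0, 0, 0], gripper=[-1, -1, -1, -1, -1])

```text
t: 1.15
position: [0.221, -0.3358, 0.2257]
tcp_rot: [[0.995, 0.099, 0.0], [0.099, -0.995, 0.0], [0.0, -0.0, -1.0]]
wrist_force: [0.1, -1.1, -0.1]
finger_gap: 0.0
finger_force: 0.0
```

play_rows([
  [22, -39, 0],
  [22, -39, 0],
  [22, -39, 0],
  [22, -39, 0],
  [22, -39, 0],
], yaw=[0, 0, 0, 0, 0], gripper=[-1, -1, -1, -1, -1])

```text
t: 1.65
position: [0.3111, -0.1309, 0.226]
tcp_rot: [[0.995, 0.099, 0.001], [0.099, -0.995, -0.0], [0.0, 0.0, -1.0]]
wrist_force: [1.2, -0.8, 0.4]
finger_gap: 0.002
finger_force: 0.0
```

play_rows([
  [22, -39, 0],
  [22, -39, 0],
  [22, -39, 0],
  [22, -39, 0],
  [22, -39, 0],
], yaw=[0, 0, 0, 0, 0], gripper=[-1, -1, -1, -1, -1])

```text
t: 2.15
position: [0.4014, 0.0743, 0.2259]
tcp_rot: [[0.995, 0.1, 0.0], [0.1, -0.995, -0.0], [0.0, 0.0, -1.0]]
wrist_force: [1.0, -1.5, 0.6]
finger_gap: -0.001
finger_force: 0.0
```

```bash
python3 -c "
from h import *
to(430,114,45)"
```

```text
dp [ 32.3 -36.7 180.9] yaw 5.74 pos [401.4  74.3 225.9] gap -0.0010048220684775366
```

play_rows([
  [7, -10, 20],
  [8, -12, 40],
  [8, -12, 40],
  [8, -4, 40],
  [0, 0, 41],
], yaw=[0, 0, 0, 0, 0], gripper=[-1, -1, -1, -1, -1])

```text
t: 2.65
position: [0.429, 0.1138, 0.0435]
tcp_rot: [[0.995, 0.101, 0.002], [0.101, -0.995, 0.0], [0.002, 0.0, -1.0]]
wrist_force: [0.7, -0.6, -0.4]
finger_gap: 0.003
finger_force: 0.0
```

play_rows([
  [2, 0, 0],
  [2, 0, 0],
  [2, 0, 0],
  [1.5, 0, 0],
  [1.5, 0, 0],
], yaw=[0, 0, 0, 0, 0], gripper=[-1, -1, -1, -1, -1])

```text
t: 3.15
position: [0.4379, 0.114, 0.0461]
tcp_rot: [[0.995, 0.099, 0.003], [0.099, -0.995, -0.0], [0.003, 0.0, -1.0]]
wrist_force: [-0.6, 1.5, 1.1]
finger_gap: 0.001
finger_force: 0.0
```

```bash
python3 -c "
from h import *
c=eyes.camera('scene');cv2.imwrite('pics/s1.png',c['pixels'][100:400,100:500,::-1])
to(464,117,45)"
```

```text
dp [26.2 -0.4  0.9] yaw 5.66 pos [438.  114.   45.8] gap 0.0017846610211439873
```

View pics/s1.png

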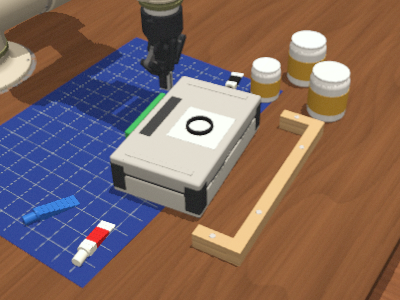

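The gripper stands in front of the left front corner (crop pixel about 165,75), clear of the green latch (145,115). I'll approach slowly.

play_rows([
  [1.5, 0, 0],
  [1.5, 0, 0],
  [1.5, 0, 0],
  [1.5, 0, 0],
  [1.5, 0, 0],
], yaw=[0, 0, 0, 0, 0], gripper=[-1, -1, -1, -1, -1])

```text
t: 3.7
position: [0.4448, 0.1148, 0.0448]
tcp_rot: [[0.995, 0.099, -0.0], [0.099, -0.995, 0.0], [-0.0, -0.0, -1.0]]
wrist_force: [-0.1, 0.6, 0.0]
finger_gap: 0.0
finger_force: 0.0
```

play_rows([
  [1, 0, 0],
  [1, 0, 0],
  [1, 0, 0],
  [1, 0, 0],
  [1, 0, 0],
], yaw=[0, 0, 0, 0, 0], gripper=[-1, -1, -1, -1, -1])

```text
t: 4.2
position: [0.4497, 0.1153, 0.0448]
tcp_rot: [[0.995, 0.099, 0.0], [0.099, -0.995, 0.0], [0.0, -0.0, -1.0]]
wrist_force: [0.3, -0.3, 0.7]
finger_gap: -0.0
finger_force: 0.0
```

play_rows([
  [1, 0, 0],
  [1, 0, 0],
  [1, 0, 0],
  [1, 0, 0],
  [1, 0, 0],
], yaw=[0, 0, 0, 0, 0], gripper=[-1, -1, -1, -1, -1])

```text
t: 4.7
position: [0.4545, 0.1158, 0.0448]
tcp_rot: [[0.995, 0.099, -0.001], [0.099, -0.995, -0.0], [-0.001, -0.0, -1.0]]
wrist_force: [-4.0, -1.0, 2.3]
finger_gap: 0.002
finger_force: 2.0
```

play_rows([
  [1, 0, 0],
  [1, 0, 0],
  [1, 0, 0],
  [1, 0, 0],
  [1, 0, 0],
], yaw=[0, 0, 0, 0, 0], gripper=[-1, -1, -1, -1, -1])

```text
t: 5.2
position: [0.4568, 0.1166, 0.0444]
tcp_rot: [[0.995, 0.099, -0.006], [0.099, -0.995, 0.0], [-0.006, -0.001, -1.0]]
wrist_force: [-9.4, 2.0, 5.4]
finger_gap: -0.001
finger_force: 4.9
```

play_rows([
  [1, 0, 0],
  [1.2, 0, 0],
  [1.5, 0, 0],
  [1.5, 0, 0],
  [1.5, 0, 0],
], yaw=[0, 0, 0, 0, 0], gripper=[-1, -1, -1, -1, -1])

```text
t: 5.7
position: [0.4634, 0.1175, 0.0443]
tcp_rot: [[0.995, 0.099, -0.007], [0.099, -0.995, 0.001], [-0.006, -0.001, -1.0]]
wrist_force: [-10.3, 3.4, 4.5]
finger_gap: 0.001
finger_force: 4.8
```

play_rows([
  [1.5, 0, 0],
  [1.5, 0, 0],
  [1.5, 0, 0],
  [1.5, 0, 0],
  [1.5, 0, 0],
], yaw=[0, 0, 0, 0, 0], gripper=[-1, -1, -1, -1, -1])

```text
t: 6.2
position: [0.4709, 0.1183, 0.0443]
tcp_rot: [[0.995, 0.099, -0.006], [0.099, -0.995, 0.001], [-0.006, -0.001, -1.0]]
wrist_force: [-9.7, 2.6, 3.5]
finger_gap: -0.002
finger_force: 4.7
```

```bash
python3 -c "
from h import *
look((729.9,36.9,5.65))"
```

```text
case C [575.5  20.3] yaw deg 6.16 size [162.1 268.7]
BL world [642.8 160.4] bay [-74.5 131.4]
BR world [ 671.2 -102.1] bay [ -72.1 -132.6]
fl world [481.7 124.9] bay [-238.3  112. ]
fr world [ 506.2 -101.8] bay [-236.3 -116. ]
t 6.25 tcp [471.3 118.2  44.3] F [-9.   2.5  2.3]
```

play_rows([
  [1.5, 0, 0],
  [2, 0, 0],
  [2, 0, 0],
  [2, 0, 0],
  [2, 0, 0],
], yaw=[0, 0, 0, 0, 0], gripper=[-1, -1, -1, -1, -1])

```text
t: 6.75
position: [0.4804, 0.1192, 0.0442]
tcp_rot: [[0.995, 0.099, -0.006], [0.099, -0.995, 0.001], [-0.006, -0.001, -1.0]]
wrist_force: [-9.0, 2.2, 2.7]
finger_gap: -0.001
finger_force: 4.7
```

play_rows([
  [2, 0, 0],
  [2, 0, 0],
  [2, 0, 0],
  [2, 0, 0],
  [2, 0, 0],
], yaw=[0, 0, 0, 0, 0], gripper=[-1, -1, -1, -1, -1])

```text
t: 7.25
position: [0.4904, 0.1202, 0.0442]
tcp_rot: [[0.995, 0.099, -0.006], [0.099, -0.995, 0.001], [-0.006, -0.001, -1.0]]
wrist_force: [-10.2, 3.0, 2.9]
finger_gap: 0.002
finger_force: 4.8
```

play_rows([
  [2, 0, 0],
  [2, 0, 0],
  [2, 0, 0],
  [1.5, 0, 0],
  [1, 0, 0],
], yaw=[0, 0, 0, 0, 0], gripper=[-1, -1, -1, -1, -1])

```text
t: 7.75
position: [0.499, 0.121, 0.0442]
tcp_rot: [[0.995, 0.099, -0.006], [0.099, -0.995, 0.001], [-0.006, -0.001, -1.0]]
wrist_force: [-8.9, 2.9, 3.3]
finger_gap: 0.001
finger_force: 4.8
```

```bash
python3 -c "
from h import *
look((729.9,36.9,5.65))"
```

```text
case C [594.1  11.5] yaw deg 1.48 size [161.9 263.2]
BL world [672.7 145.5] bay [-46.2 113.7]
BR world [ 679.5 -118.4] bay [ -65.4 -149.6]
fl world [509.2 123.3] bay [-211.1  107.7]
fr world [ 515.1 -104.6] bay [-227.7 -119.7]
t 7.8 tcp [499.1 121.   44.2] F [-8.9  2.7  1.9]
```

play_rows([
  [-5, 0, 0],
  [-15, 0, 0],
  [-20, 0, 0],
  [0, 20, 0],
  [0, 40, 0],
], yaw=[0, 0, 0, 0, 0], gripper=[-1, -1, -1, -1, -1])

```text
t: 8.3
position: [0.4674, 0.0575, 0.0451]
tcp_rot: [[0.995, 0.102, 0.001], [0.102, -0.995, 0.0], [0.001, 0.0, -1.0]]
wrist_force: [1.6, -0.3, 0.2]
finger_gap: -0.0
finger_force: 0.0
```

play_rows([
  [0, 40, 0],
  [0, 45, 0],
  [0, 45, 0],
  [0, 30, 0],
  [0, 8, 0],
], yaw=[0, 0, 0, 0, 0], gripper=[-1, -1, -1, -1, -1])

```text
t: 8.8
position: [0.4848, -0.1135, 0.0449]
tcp_rot: [[0.995, 0.095, 0.002], [0.095, -0.995, -0.001], [0.002, 0.001, -1.0]]
wrist_force: [0.4, 0.1, -1.0]
finger_gap: -0.002
finger_force: 0.0
```

```bash
python3 -c "
from h import *
c=look((729.9,36.9,5.65))
to(515,-105,45)"
```

```text
case C [594.2  12. ] yaw deg 1.48 size [161.8 262.1]
BL world [672.8 146.1] bay [-46.1 114.3]
BR world [ 679.6 -117.8] bay [ -65.3 -149. ]
fl world [509.3 123.8] bay [-211.   108.2]
fr world [ 515.2 -104.1] bay [-227.6 -119.2]
t 8.85 tcp [ 484.7 -112.9   44.9] F [-0.1 -1.2 -0.4]
dp [30.9 -4.9 -0.1] yaw 5.5 pos [ 484.7 -112.9   44.9] gap -0.0016660970136222293
```

play_rows([
  [2, 0, 0],
  [2, 0, 0],
  [2, 0, 0],
  [2, 0, 0],
  [2, 0, 0],
], yaw=[0, 0, 0, 0, 0], gripper=[-1, -1, -1, -1, -1])

```text
t: 9.35
position: [0.4944, -0.1089, 0.0449]
tcp_rot: [[0.995, 0.1, 0.0], [0.1, -0.995, 0.0], [0.0, 0.0, -1.0]]
wrist_force: [-0.3, -0.1, 1.1]
finger_gap: -0.001
finger_force: 0.0
```

play_rows([
  [1, 0, 0],
  [1, 0, 0],
  [1, 0, 0],
  [1, 0, 0],
  [1, 0, 0],
], yaw=[0, 0, 0, 0, 0], gripper=[-1, -1, -1, -1, -1])

```text
t: 9.85
position: [0.4992, -0.109, 0.0448]
tcp_rot: [[0.995, 0.099, 0.0], [0.099, -0.995, -0.0], [0.0, 0.0, -1.0]]
wrist_force: [-0.2, 0.4, -0.4]
finger_gap: 0.001
finger_force: 0.0
```

play_rows([
  [1, 0, 0],
  [1, 0, 0],
  [1, 0, 0],
  [1, 0, 0],
  [1, 0, 0],
], yaw=[0, 0, 0, 0, 0], gripper=[-1, -1, -1, -1, -1])

```text
t: 10.35
position: [0.5036, -0.1084, 0.0448]
tcp_rot: [[0.995, 0.099, -0.002], [0.099, -0.995, 0.0], [-0.002, -0.0, -1.0]]
wrist_force: [-5.7, -1.0, 2.4]
finger_gap: 0.003
finger_force: 3.1
```

play_rows([
  [1, 0, 0],
  [1, 0, 0],
  [1, 0, 0],
  [1, 0, 0],
  [1, 0, 0],
], yaw=[0, 0, 0, 0, 0], gripper=[-1, -1, -1, -1, -1])

```text
t: 10.85
position: [0.5074, -0.1082, 0.0446]
tcp_rot: [[0.995, 0.099, -0.004], [0.099, -0.995, -0.0], [-0.004, -0.0, -1.0]]
wrist_force: [-9.6, -5.2, 3.8]
finger_gap: 0.003
finger_force: 4.6
```

play_rows([
  [1, 0, 0],
  [1.5, 0, 0],
  [2, 0, 0],
  [2, 0, 0],
  [2, 0, 0],
], yaw=[0, 0, 0, 0, 0], gripper=[-1, -1, -1, -1, -1])

```text
t: 11.35
position: [0.516, -0.1075, 0.0446]
tcp_rot: [[0.995, 0.099, -0.004], [0.099, -0.995, -0.0], [-0.004, -0.0, -1.0]]
wrist_force: [-8.2, -4.1, 3.4]
finger_gap: -0.002
finger_force: 4.5
```

play_rows([
  [2, 0, 0],
  [2, 0, 0],
  [2, 0, 0],
  [2, 0, 0],
  [2, 0, 0],
], yaw=[0, 0, 0, 0, 0], gripper=[-1, -1, -1, -1, -1])

```text
t: 11.85
position: [0.5259, -0.1065, 0.0446]
tcp_rot: [[0.995, 0.099, -0.004], [0.099, -0.995, -0.0], [-0.004, -0.0, -1.0]]
wrist_force: [-7.7, -4.5, 2.9]
finger_gap: 0.001
finger_force: 4.6
```

play_rows([
  [2, 0, 0],
  [2, 0, 0],
  [2, 0, 0],
  [2, 0, 0],
  [2, 0, 0],
], yaw=[0, 0, 0, 0, 0], gripper=[-1, -1, -1, -1, -1])

```text
t: 12.35
position: [0.5358, -0.1056, 0.0446]
tcp_rot: [[0.995, 0.099, -0.004], [0.099, -0.995, -0.0], [-0.004, -0.0, -1.0]]
wrist_force: [-8.5, -4.9, 3.2]
finger_gap: -0.001
finger_force: 4.7
```

```bash
python3 -c "
from h import *
look((729.9,36.9,5.65))"
```

```text
case C [614.3  22.2] yaw deg 6.89 size [162.1 262.2]
BL world [679.8 163.1] bay [-37.4 130.6]
BR world [711.5 -99. ] bay [ -31.7 -133.4]
fl world [519.2 125.6] bay [-201.  109.]
fr world [ 546.5 -100.8] bay [-196.  -118.9]
t 12.4 tcp [ 536.2 -105.5   44.6] F [-8.1 -3.7  2.5]
```

play_rows([
  [1.5, 0, 0],
  [2, 0, 0],
  [2, 0, 0],
  [2, 0, 0],
  [2, 0, 0],
], yaw=[0, 0, 0, 0, 0], gripper=[-1, -1, -1, -1, -1])

```text
t: 12.9
position: [0.5453, -0.1046, 0.0445]
tcp_rot: [[0.995, 0.099, -0.004], [0.099, -0.995, -0.0], [-0.004, -0.0, -1.0]]
wrist_force: [-9.8, -4.3, 3.7]
finger_gap: -0.002
finger_force: 4.7
```

play_rows([
  [2, 0, 0],
  [1.5, 0, 0],
  [1, 0, 0],
  [1, 0, 0],
  [0, 0, 0],
], yaw=[0, 0, 0, 0, 0], gripper=[-1, -1, -1, -1, -1])

```text
t: 13.4
position: [0.5509, -0.1041, 0.0445]
tcp_rot: [[0.995, 0.099, -0.004], [0.099, -0.995, -0.0], [-0.004, -0.0, -1.0]]
wrist_force: [-7.9, -4.1, 3.1]
finger_gap: -0.002
finger_force: 4.2
```

```bash
python3 -c "
from h import *
look((729.9,36.9,5.65))"
```

```text
case C [622.9  29. ] yaw deg 9.65 size [162.3 266.8]
BL world [681.6 172.9] bay [-34.6 140.1]
BR world [725.9 -87.4] bay [ -16.2 -123.3]
fl world [523.  127.7] bay [-197.   110.7]
fr world [561.2 -97.1] bay [-181.1 -116.7]
t 13.45 tcp [ 550.9 -104.1   44.5] F [-7.9 -4.   2.1]
```

play_rows([
  [-5, 0, 0],
  [-20, 0, 0],
  [-20, 0, 0],
  [0, -20, 0],
  [0, -40, 0],
], yaw=[0, 0, 0, 0, 0], gripper=[-1, -1, -1, -1, -1])

```text
t: 13.95
position: [0.502, -0.0495, 0.045]
tcp_rot: [[0.995, 0.095, 0.002], [0.095, -0.995, -0.001], [0.002, 0.001, -1.0]]
wrist_force: [1.1, 0.0, 0.1]
finger_gap: -0.001
finger_force: 0.0
```

play_rows([
  [0, -45, 0],
  [0, -45, 0],
  [0, -45, 0],
  [0, -28, 0],
  [0, -10, 0],
], yaw=[0, 0, 0, 0, 0], gripper=[-1, -1, -1, -1, -1])

```text
t: 14.45
position: [0.4841, 0.1261, 0.0449]
tcp_rot: [[0.995, 0.102, 0.0], [0.102, -0.995, 0.0], [0.0, -0.0, -1.0]]
wrist_force: [-0.3, -0.0, -0.1]
finger_gap: -0.001
finger_force: 0.0
```

play_rows([
  [4, 0, 0],
  [4, 0, 0],
  [3, 0, 0],
  [2, 0, 0],
  [1, 0, 0],
], yaw=[0, 0, 0, 0, 0], gripper=[-1, -1, -1, -1, -1])

```text
t: 14.95
position: [0.499, 0.1244, 0.0448]
tcp_rot: [[0.995, 0.097, 0.0], [0.097, -0.995, -0.0], [0.0, 0.0, -1.0]]
wrist_force: [-0.3, 0.4, 0.0]
finger_gap: -0.003
finger_force: 0.0
```

```bash
python3 -c "
from h import *
c=look((729.9,36.9,5.65))
to(523,127.7,45)"
```

```text
case C [623.   28.8] yaw deg 9.65 size [162.2 267.2]
BL world [681.7 172.7] bay [-34.6 139.9]
BR world [726.  -87.6] bay [ -16.1 -123.5]
fl world [523.1 127.5] bay [-196.9  110.5]
fr world [561.3 -97.3] bay [-181. -117.]
t 15.0 tcp [499.  124.6  44.8] F [ 0.5 -0.4 -0.7]
dp [24.2 -0.7 -0.2] yaw 5.61 pos [499.  124.6  44.8] gap -0.0015192051238033485
```

play_rows([
  [2, 0, 0],
  [2, 0, 0],
  [1.5, 0, 0],
  [1.5, 0, 0],
  [1, 0, 0],
], yaw=[0, 0, 0, 0, 0], gripper=[-1, -1, -1, -1, -1])

```text
t: 15.5
position: [0.5067, 0.126, 0.0448]
tcp_rot: [[0.995, 0.099, 0.0], [0.099, -0.995, -0.0], [0.0, 0.0, -1.0]]
wrist_force: [-0.3, -0.6, -0.4]
finger_gap: -0.002
finger_force: 0.0
```

play_rows([
  [1, 0, 0],
  [1, 0, 0],
  [1, 0, 0],
  [1, 0, 0],
  [1, 0, 0],
], yaw=[0, 0, 0, 0, 0], gripper=[-1, -1, -1, -1, -1])

```text
t: 16.0
position: [0.5115, 0.1264, 0.0448]
tcp_rot: [[0.995, 0.099, -0.0], [0.099, -0.995, -0.0], [-0.0, 0.0, -1.0]]
wrist_force: [-2.2, -1.0, 0.7]
finger_gap: -0.006
finger_force: 1.8
```

play_rows([
  [1, 0, 0],
  [1, 0, 0],
  [1, 0, 0],
  [1, 0, 0],
  [1, 0, 0],
], yaw=[0, 0, 0, 0, 0], gripper=[-1, -1, -1, -1, -1])

```text
t: 16.5
position: [0.514, 0.1273, 0.0444]
tcp_rot: [[0.995, 0.099, -0.006], [0.099, -0.995, 0.0], [-0.006, -0.001, -1.0]]
wrist_force: [-10.0, 2.6, 4.9]
finger_gap: 0.004
finger_force: 4.9
```

play_rows([
  [1.5, 0, 0],
  [1.5, 0, 0],
  [2, 0, 0],
  [2, 0, 0],
  [2, 0, 0],
], yaw=[0, 0, 0, 0, 0], gripper=[-1, -1, -1, -1, -1])

```text
t: 17.0
position: [0.5229, 0.1285, 0.0443]
tcp_rot: [[0.995, 0.099, -0.006], [0.099, -0.995, 0.001], [-0.006, -0.001, -1.0]]
wrist_force: [-9.5, 2.2, 3.2]
finger_gap: -0.001
finger_force: 4.5
```

play_rows([
  [2, 0, 0],
  [2, 0, 0],
  [1.5, 0, 0],
  [1.5, 0, 0],
  [1, 0, 0],
], yaw=[0, 0, 0, 0, 0], gripper=[-1, -1, -1, -1, -1])

```text
t: 17.5
position: [0.5309, 0.1293, 0.0443]
tcp_rot: [[0.995, 0.099, -0.006], [0.099, -0.995, 0.001], [-0.006, -0.001, -1.0]]
wrist_force: [-9.6, 3.6, 3.8]
finger_gap: -0.0
finger_force: 4.7
```

```bash
python3 -c "
from h import *
c=look((729.9,36.9,5.65))"
```

```text
case C [636.   23.6] yaw deg 5.99 size [162.2 262.7]
BL world [703.8 163.4] bay [-13.5 128.5]
BR world [731.3 -99.1] bay [ -12.  -135.5]
fl world [542.5 128.4] bay [-177.4  109.5]
fr world [566.3 -98.3] bay [-176.1 -118.5]
t 17.55 tcp [531.1 129.3  44.2] F [-7.7  3.   2.4]
```

play_rows([
  [1, 0, 0],
  [1.5, 0, 0],
  [1.5, 0, 0],
  [1.5, 0, 0],
  [1, 0, 0],
], yaw=[0, 0, 0, 0, 0], gripper=[-1, -1, -1, -1, -1])

```text
t: 18.05
position: [0.5374, 0.1299, 0.0442]
tcp_rot: [[0.995, 0.099, -0.006], [0.099, -0.995, 0.001], [-0.006, -0.001, -1.0]]
wrist_force: [-9.4, 3.0, 3.1]
finger_gap: -0.002
finger_force: 4.7
```

play_rows([
  [1, 0, 0],
  [1, 0, 0],
  [1, 0, 0],
  [1, 0, 0],
  [0, 0, 0],
], yaw=[0, 0, 0, 0, 0], gripper=[-1, -1, -1, -1, -1])

```text
t: 18.55
position: [0.5415, 0.1303, 0.0442]
tcp_rot: [[0.995, 0.099, -0.006], [0.099, -0.995, 0.001], [-0.006, -0.001, -1.0]]
wrist_force: [-8.5, 2.9, 2.0]
finger_gap: -0.0
finger_force: 4.2
```

```bash
python3 -c "
from h import *
c=look((729.9,36.9,5.65))"
```

```text
case C [648.5  22.1] yaw deg 4.17 size [173.6 262.1]
BL world [720.7 159.7] bay [  2.9 123.1]
BR world [ 739.9 -103.6] bay [  -3.9 -140.8]
fl world [558.4 129.8] bay [-161.5  109.3]
fr world [575.  -97.6] bay [-167.4 -118.6]
t 18.6 tcp [541.5 130.3  44.2] F [-9.4  2.5  2.4]
```

play_rows([
  [-5, 0, 0],
  [-15, 0, 0],
  [-15, 0, 0],
  [0, 20, 0],
  [0, 40, 0],
], yaw=[0, 0, 0, 0, 0], gripper=[-1, -1, -1, -1, -1])

```text
t: 19.1
position: [0.5147, 0.0673, 0.0451]
tcp_rot: [[0.995, 0.102, 0.001], [0.102, -0.995, 0.0], [0.001, -0.0, -1.0]]
wrist_force: [1.5, -1.0, 0.1]
finger_gap: -0.0
finger_force: 0.0
```

play_rows([
  [0, 40, 0],
  [0, 45, 0],
  [0, 45, 0],
  [0, 30, 0],
  [0, 10, 0],
], yaw=[0, 0, 0, 0, 0], gripper=[-1, -1, -1, -1, -1])

```text
t: 19.6
position: [0.5322, -0.1057, 0.0449]
tcp_rot: [[0.995, 0.095, 0.001], [0.095, -0.995, -0.001], [0.001, 0.001, -1.0]]
wrist_force: [0.2, -0.1, 0.4]
finger_gap: -0.003
finger_force: 0.0
```

play_rows([
  [4, 0, 0],
  [4, 0, 0],
  [3, 0, 0],
  [2, 0, 0],
  [1, 0, 0],
], yaw=[0, 0, 0, 0, 0], gripper=[-1, -1, -1, -1, -1])

```text
t: 20.1
position: [0.5459, -0.1004, 0.0448]
tcp_rot: [[0.995, 0.1, 0.0], [0.1, -0.995, 0.0], [0.0, -0.0, -1.0]]
wrist_force: [0.3, -0.4, -0.6]
finger_gap: -0.001
finger_force: 0.0
```

```bash
python3 -c "
from h import *
c=look((729.9,36.9,5.65)); cv2.imwrite('pics/t2.png',cv2.resize(c['pixels'][150:330,200:440,::-1],None,fx=3,fy=3))
to(569.5,-97.6,45)"
```

```text
case C [648.6  22.2] yaw deg 4.15 size [173.5 262.2]
BL world [720.8 159.8] bay [  3.1 123.2]
BR world [ 739.9 -103.5] bay [  -3.8 -140.7]
fl world [558.6 130. ] bay [-161.3  109.5]
fr world [575.1 -97.4] bay [-167.3 -118.4]
t 20.15 tcp [ 545.9 -100.6   44.8] F [ 0.2 -0.4  0.5]
dp [23.8 -0.7 -0.2] yaw 5.72 pos [ 545.9 -100.6   44.8] gap -0.00024759075066723427
```

View pics/t2.png

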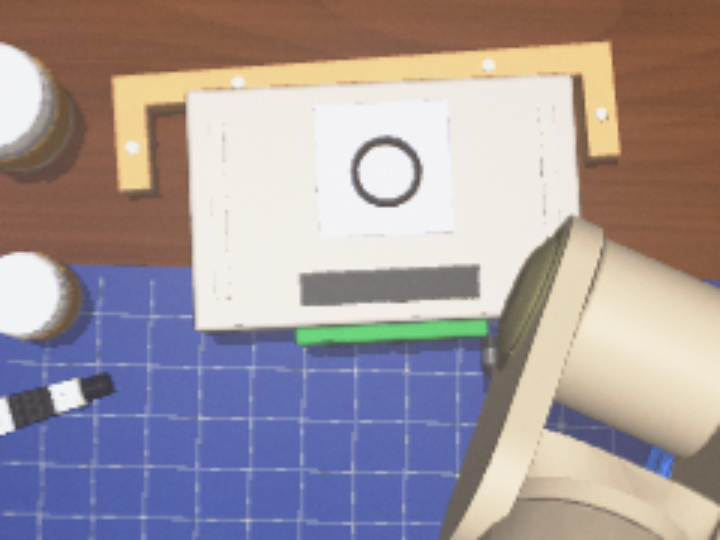

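The picture shows the case nearly home, with its lid edge at about (190–575, 90), the ring centred on the card at (387,170), and about 16 mm spare to the right batten. Next I'll push the right corner.

play_rows([
  [2, 0, 0],
  [1.5, 0, 0],
  [1.5, 0, 0],
  [1, 0, 0],
  [1, 0, 0],
], yaw=[0, 0, 0, 0, 0], gripper=[-1, -1, -1, -1, -1])

```text
t: 20.65
position: [0.5527, -0.1007, 0.0448]
tcp_rot: [[0.995, 0.099, -0.0], [0.099, -0.995, 0.0], [-0.0, -0.0, -1.0]]
wrist_force: [-0.5, 0.2, -0.4]
finger_gap: -0.001
finger_force: 0.0
```

play_rows([
  [1, 0, 0],
  [1, 0, 0],
  [1, 0, 0],
  [1, 0, 0],
  [1, 0, 0],
], yaw=[0, 0, 0, 0, 0], gripper=[-1, -1, -1, -1, -1])

```text
t: 21.15
position: [0.5577, -0.1001, 0.0448]
tcp_rot: [[0.995, 0.099, 0.0], [0.099, -0.995, -0.0], [0.0, 0.0, -1.0]]
wrist_force: [0.3, 0.5, 0.4]
finger_gap: 0.006
finger_force: 0.0
```

play_rows([
  [1, 0, 0],
  [1, 0, 0],
  [1, 0, 0],
  [1, 0, 0],
  [1, 0, 0],
], yaw=[0, 0, 0, 0, 0], gripper=[-1, -1, -1, -1, -1])

```text
t: 21.65
position: [0.5608, -0.1001, 0.0447]
tcp_rot: [[0.995, 0.099, -0.004], [0.099, -0.995, -0.0], [-0.004, -0.0, -1.0]]
wrist_force: [-9.2, -4.7, 4.2]
finger_gap: -0.002
finger_force: 4.8
```

```bash
sed -i 's/    return cv2.morphologyEx(m,cv2.MORPH_CLOSE.*/    if kind=="case": m=cv2.morphologyEx(m,cv2.MORPH_OPEN,np.ones((7,7)))\n    return m/' h.py; python3 -c "
from h import *
c=look((729.9,36.9,5.65))"
```

```text
case C [644.4  22.4] yaw deg 4.61 size [162.  262.1]
BL world [715.5 160.5] bay [ -2.2 124.5]
BR world [ 736.7 -102.6] bay [  -6.9 -139.5]
fl world [553.5 129.4] bay [-166.5  109.4]
fr world [571.8 -97.9] bay [-170.6 -118.5]
t 21.7 tcp [ 561.  -100.    44.7] F [-9.2 -3.3  3.5]
```

play_rows([
  [0.8, 0, 0],
  [0.8, 0, 0],
  [0.8, 0, 0],
  [0.8, 0, 0],
  [0.6, 0, 0],
], yaw=[0, 0, 0, 0, 0], gripper=[-1, -1, -1, -1, -1])

```text
t: 22.2
position: [0.5647, -0.0998, 0.0447]
tcp_rot: [[0.995, 0.099, -0.004], [0.099, -0.995, -0.001], [-0.004, 0.0, -1.0]]
wrist_force: [-8.8, -4.7, 4.0]
finger_gap: -0.001
finger_force: 4.8
```

```bash
python3 -c "
from h import *
c=look((729.9,36.9,5.65))"
```

```text
case C [646.7  23.4] yaw deg 5.36 size [162.  262.1]
BL world [716.  162.5] bay [ -1.5 126.4]
BR world [ 740.6 -100.3] bay [  -2.8 -137.6]
fl world [554.4 129.3] bay [-165.6  109.2]
fr world [575.7 -97.7] bay [-166.7 -118.8]
t 22.25 tcp [564.7 -99.8  44.7] F [-8.5 -4.7  3.8]
```

play_rows([
  [0.6, 0, 0],
  [0.6, 0, 0],
  [0.5, 0, 0],
  [0.5, 0, 0],
  [0.4, 0, 0],
], yaw=[0, 0, 0, 0, 0], gripper=[-1, -1, -1, -1, -1])

```text
t: 22.75
position: [0.5664, -0.0996, 0.0446]
tcp_rot: [[0.995, 0.099, -0.006], [0.099, -0.995, -0.001], [-0.006, -0.0, -1.0]]
wrist_force: [-14.8, -6.4, 7.1]
finger_gap: -0.002
finger_force: 7.7
```

```bash
python3 -c "
from h import *
c=look((729.9,36.9,5.65))"
```

```text
case C [647.9  23.8] yaw deg 5.67 size [162.3 262.1]
BL world [716.5 163.3] bay [ -0.9 127.1]
BR world [742.6 -99.4] bay [  -0.8 -136.9]
fl world [555.1 129.2] bay [-164.9  109. ]
fr world [577.6 -97.7] bay [-164.8 -119. ]
t 22.8 tcp [566.4 -99.6  44.6] F [-13.4  -5.8   6.2]
```

play_rows([
  [0.4, 0, 0],
  [0.4, 0, 0],
  [0.4, 0, 0],
  [0, 0, 0],
  [0, 0, 0],
], yaw=[0, 0, 0, 0, 0], gripper=[-1, -1, -1, -1, -1])

```text
t: 23.3
position: [0.5663, -0.0996, 0.0447]
tcp_rot: [[0.995, 0.099, -0.009], [0.099, -0.995, -0.001], [-0.009, -0.0, -1.0]]
wrist_force: [-19.8, -6.6, 9.9]
finger_gap: 0.005
finger_force: 10.1
```

```bash
python3 -c "
from h import *
c=look((729.9,36.9,5.65))"
```

```text
case C [647.9  23.8] yaw deg 5.67 size [162.3 262.1]
BL world [716.5 163.3] bay [ -0.9 127.1]
BR world [742.6 -99.4] bay [  -0.8 -136.9]
fl world [555.1 129.2] bay [-164.9  109. ]
fr world [577.6 -97.7] bay [-164.8 -119. ]
t 23.35 tcp [566.3 -99.6  44.6] F [-19.7  -7.    9.9]
```

play_rows([
  [0.3, 0, 0],
  [0.3, 0, 0],
  [0, 0, 0],
  [0, 0, 0],
  [0, 0, 0],
], yaw=[0, 0, 0, 0, 0], gripper=[-1, -1, -1, -1, -1])

```text
t: 23.85
position: [0.5663, -0.0996, 0.0446]
tcp_rot: [[0.995, 0.099, -0.011], [0.099, -0.995, -0.0], [-0.011, -0.001, -1.0]]
wrist_force: [-22.4, -7.3, 11.3]
finger_gap: 0.002
finger_force: 11.7
```

play_rows([
  [0.1, 0, 0],
  [0.1, 0, 0],
  [0, 0, 0],
  [0, 0, 0],
  [0, 0, 0],
], yaw=[0, 0, 0, 0, 0], gripper=[-1, -1, -1, -1, -1])

```text
t: 24.35
position: [0.5663, -0.0996, 0.0446]
tcp_rot: [[0.995, 0.099, -0.011], [0.099, -0.995, -0.0], [-0.011, -0.001, -1.0]]
wrist_force: [-23.6, -7.6, 10.9]
finger_gap: 0.0
finger_force: 12.2
```

The right corner is pressed home at about 25 N and has stalled. I'll check the left corner with a gentle press too.

play_rows([
  [-2, 0, 0],
  [-4, 0, 0],
  [-15, 0, 0],
  [-20, 0, 0],
  [0, -20, 0],
], yaw=[0, 0, 0, 0, 0], gripper=[-1, -1, -1, -1, -1])

```text
t: 24.85
position: [0.5269, -0.0841, 0.0448]
tcp_rot: [[0.995, 0.096, -0.0], [0.096, -0.995, -0.0], [-0.0, 0.0, -1.0]]
wrist_force: [0.9, -0.6, 0.3]
finger_gap: 0.004
finger_force: 0.0
```

play_rows([
  [0, -45, 0],
  [0, -45, 0],
  [0, -45, 0],
  [0, -45, 0],
  [0, -28, 0],
], yaw=[0, 0, 0, 0, 0], gripper=[-1, -1, -1, -1, -1])

```text
t: 25.35
position: [0.5071, 0.1269, 0.045]
tcp_rot: [[0.995, 0.1, 0.001], [0.1, -0.995, 0.001], [0.001, -0.001, -1.0]]
wrist_force: [0.3, -0.4, -0.2]
finger_gap: -0.003
finger_force: 0.0
```

play_rows([
  [5, 0, 0],
  [5, 0, 0],
  [5, 0, 0],
  [2, 0, 0],
  [1, 0, 0],
], yaw=[0, 0, 0, 0, 0], gripper=[-1, -1, -1, -1, -1])

```text
t: 25.85
position: [0.526, 0.1249, 0.0447]
tcp_rot: [[0.995, 0.097, 0.0], [0.097, -0.995, 0.0], [0.0, 0.0, -1.0]]
wrist_force: [0.8, 0.4, 0.0]
finger_gap: -0.002
finger_force: 0.0
```

```bash
python3 -c "
from h import *
c=look((729.9,36.9,5.65))
to(555,129,45)"
```

```text
case C [647.9  23.8] yaw deg 5.67 size [162.4 262. ]
BL world [716.4 163.2] bay [ -1. 127.]
BR world [742.5 -99.5] bay [  -0.9 -137. ]
fl world [555.  129.1] bay [-165.  109.]
fr world [577.5 -97.8] bay [-164.9 -119. ]
t 25.9 tcp [525.9 125.1  44.7] F [-0.4  0.1  0.3]
dp [29.3 -1.1 -0.3] yaw 5.59 pos [525.9 125.1  44.7] gap -0.0045864621152614
```

Contact is expected about 18 mm ahead.

play_rows([
  [2, 0, 0],
  [2, 0, 0],
  [2, 0, 0],
  [1.5, 0, 0],
  [1.5, 0, 0],
], yaw=[0, 0, 0, 0, 0], gripper=[-1, -1, -1, -1, -1])

```text
t: 26.4
position: [0.5346, 0.1267, 0.0448]
tcp_rot: [[0.995, 0.099, -0.0], [0.099, -0.995, -0.0], [-0.0, 0.0, -1.0]]
wrist_force: [-0.3, -0.5, 0.6]
finger_gap: 0.002
finger_force: 0.0
```

play_rows([
  [1, 0, 0],
  [1, 0, 0],
  [1, 0, 0],
  [1, 0, 0],
  [1, 0, 0],
], yaw=[0, 0, 0, 0, 0], gripper=[-1, -1, -1, -1, -1])

```text
t: 26.9
position: [0.5395, 0.1272, 0.0448]
tcp_rot: [[0.995, 0.099, 0.0], [0.099, -0.995, -0.0], [0.0, 0.0, -1.0]]
wrist_force: [-0.1, -1.1, 0.5]
finger_gap: 0.0
finger_force: 0.0
```

play_rows([
  [0.8, 0, 0],
  [0.8, 0, 0],
  [0.8, 0, 0],
  [0.8, 0, 0],
  [0.8, 0, 0],
], yaw=[0, 0, 0, 0, 0], gripper=[-1, -1, -1, -1, -1])

```text
t: 27.4
position: [0.5435, 0.1276, 0.0448]
tcp_rot: [[0.995, 0.099, 0.0], [0.099, -0.995, 0.0], [0.0, -0.0, -1.0]]
wrist_force: [-0.0, -1.1, 0.3]
finger_gap: 0.002
finger_force: 0.0
```

play_rows([
  [0.8, 0, 0],
  [0.8, 0, 0],
  [0.8, 0, 0],
  [0.8, 0, 0],
  [0.6, 0, 0],
], yaw=[0, 0, 0, 0, 0], gripper=[-1, -1, -1, -1, -1])

```text
t: 27.9
position: [0.5437, 0.1278, 0.0444]
tcp_rot: [[0.995, 0.099, -0.009], [0.099, -0.995, -0.001], [-0.009, 0.0, -1.0]]
wrist_force: [-16.3, -2.9, 9.8]
finger_gap: 0.004
finger_force: 8.6
```

play_rows([
  [0.5, 0, 0],
  [0.5, 0, 0],
  [0.5, 0, 0],
  [0, 0, 0],
  [0, 0, 0],
], yaw=[0, 0, 0, 0, 0], gripper=[-1, -1, -1, -1, -1])

```text
t: 28.4
position: [0.5437, 0.1278, 0.0442]
tcp_rot: [[0.995, 0.099, -0.012], [0.099, -0.995, -0.001], [-0.012, 0.0, -1.0]]
wrist_force: [-21.0, -5.2, 11.0]
finger_gap: 0.0
finger_force: 10.7
```

play_rows([
  [0.3, 0, 0],
  [0.2, 0, 0],
  [0, 0, 0],
  [0, 0, 0],
  [0, 0, 0],
], yaw=[0, 0, 0, 0, 0], gripper=[-1, -1, -1, -1, -1])

```text
t: 28.9
position: [0.5436, 0.1278, 0.0442]
tcp_rot: [[0.995, 0.099, -0.013], [0.099, -0.995, -0.001], [-0.013, 0.0, -1.0]]
wrist_force: [-23.3, -5.1, 12.4]
finger_gap: 0.0
finger_force: 11.8
```

play_rows([
  [-2, 0, 0],
  [-4, 0, 0],
  [-15, 0, 0],
  [-20, 0, 0],
  [-10, 0, 0],
], yaw=[0, 0, 0, 0, 0], gripper=[-1, -1, -1, -1, -1])

```text
t: 29.4
position: [0.4975, 0.1231, 0.0449]
tcp_rot: [[0.995, 0.099, -0.0], [0.099, -0.995, 0.0], [-0.0, -0.0, -1.0]]
wrist_force: [-0.6, -0.0, -0.3]
finger_gap: 0.001
finger_force: 0.0
```

play_rows([
  [-10, 0, -10],
  [-10, 0, -20],
  [-10, 0, -20],
  [0, 0, -20],
  [0, 0, 0],
], yaw=[0, 0, 0, 0, 0], gripper=[-1, -1, -1, -1, -1])

```text
t: 29.9
position: [0.4701, 0.1202, 0.1178]
tcp_rot: [[0.995, 0.099, 0.006], [0.099, -0.995, 0.0], [0.006, 0.001, -1.0]]
wrist_force: [-0.2, 0.2, -0.2]
finger_gap: 0.001
finger_force: 0.0
```

```bash
python3 -c "
from h import *
c=look((729.9,36.9,5.65));cv2.imwrite('pics/t3.png',c['pixels'][:,:,::-1])"
```

```text
case C [648.   23.8] yaw deg 5.62 size [162.4 262. ]
BL world [716.6 163.2] bay [ -0.8 127. ]
BR world [742.5 -99.5] bay [  -0.9 -137. ]
fl world [555.2 129.3] bay [-164.8  109.1]
fr world [577.5 -97.6] bay [-164.9 -118.9]
t 29.95 tcp [469.5 120.2 116.2] F [ 0.2  1.  -0.8]
```

View pics/t3.png

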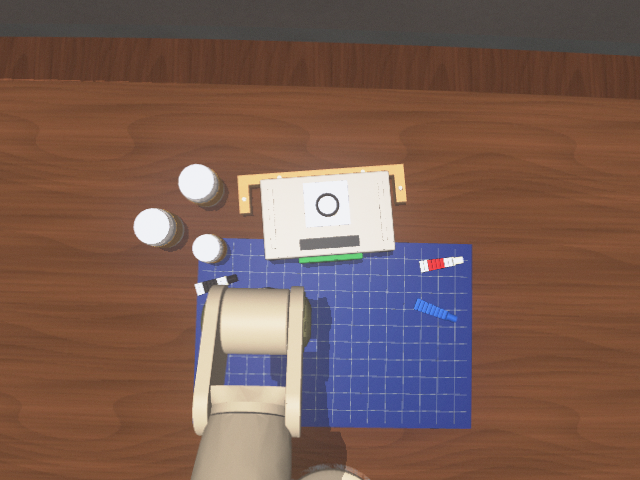

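The case sits square against the back batten, with its lid at about (262–393, 172–258). The ring is centred on its card at (327,205). The tubes and the tin are where they were, and the arm is clear.

```bash
python3 -c "
from station import env
print(env.hand_in())"
```

```text
the job is handed in; nothing more can be done
None
```

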